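Find the tired spring mount and fold down its tag

ROBOT

A 6-joint arm with a two-finger parallel gripper is mounted at the origin on the work surface. World frame = base frame: x ahead of the robot, y to its left, z up, the work surface at z = 0. Lengths are in mm, angles in rad, forces in N, time in s.
With the tool pointing down it reaches from about 275 to 1000 mm from the base axis. Payload 8.4 kg.
Tool frame: the origin (TCP) lies between the finger pads; the fingertips stand r.finger_overhang ahead of it and the grasp point (between the pads) is the TCP (r.finger_overhang is the distance from the TCP to the fingertips, in mm); z points along the fingers, y is the line along which they close (so a half turn about z gives the same grasp; the last joint's range is limited). The gripper opens to 85 mm and grips with 20 to 120 N. Pads are 22 mm wide; open, the fingers measure 114 mm over their backs; the gripper's body (76 mm by 85 mm) begins 54 mm behind the grasp point. The pads swing forward as they close: fully open they stand 13 mm farther back than shut.
Start: joints at [1.223, 0.353, 1.633, -0, 1.155, -0.002], TCP at [211.842, 588.006, 250.281] pointing down, gripper open.
Joint ranges: [-2.63, 2.63], [-0.92, 2.1], [0.06, 2.66], [-1.3, 4.44], [0, 2.69], [-3.02, 3.02]. Speed limits (rad/s): [2.22, 2.22, 2.79, 3.14, 3.14, 3.14].

INTERFACE

Orientations are given as [roll, pitch, yaw] about the fixed x, y, z axes, in that order (R = Rz(yaw) Ry(pitch) Rx(roll)).
In Python, from rig import r, cams, sign_off gives the robot as it stands.
- The arm moves only by the shell command python3 -m crank 'ROWS' [FORCE]. ROWS is JSON, a list of rows, each a list of 7 numbers: the shift along the tool's x, y, z in m, then the turn, a rotation vector about the tool's x, y, z in rad, then the closure, from 0 (fully open) to 1 (shut). In form: [[dx, dy, dz, ax, ay, az, gripper], ...]. A call has 1 to 5 rows; each row is the pose to reach, as a shift and turn from the pose commanded when the call began, along the tool's axes at that moment; what a row does not reach only later rows make up. A row lasts 1/10 s, in which the tool goes at most 50 mm and 8.59 degrees, less where a joint would pass 70% of its speed; a pose out of reach is approached as far as the arm can. A call with a gripper value outside its range is refused whole. The fingers move at their own pace and stop on an object; FORCE is the grip in N (left out, the last holds). Time passes only in rows, so rows that repeat a pose let the fingers close. It gives the time, the measured TCP pose, the force, the opening and the grip force at its end, in the units of the state.
- r.sense(): the state, without advancing time (a new reading comes with each control period).
- cams.grab_frame(name): name is "side" or "top"; returns a dict with "image" (400x640x3 uint8, red, green, blue), "fx", "fy", "cx", "cy" (pixels), "D" ([k1, k2, p1, p2, k3] as OpenCV has them; the pictures are not rectified), "position" and "orientation" of the camera in the world. Camera axes: x right, y down, z forward; pixel columns grow to the right and rows downward; lengths in mm; the calibration is good to about 2 mm. A picture is of the moment at which its call begins. There is no depth.
- sign_off(): hands the job in; it is judged then, once.
The state is a dict: "clock": time; "qpos": joint angles; "qvel": joint speeds; "joint_efforts": joint torques, N m; "eef_pos": TCP position; "tcp_rot": TCP orientation; "contact_force": force on the tool from outside, world axes, zero at the start; "wrist_torque": the same for the moment, N m; "opening": opening from 0.0 (shut) to 1.0 (fully open); "grasp_force": force on a finger pad.
Only numpy, scipy, OpenCV 4.12 (cv2) and the standard library are available. Lean on these libraries where they do the work, as an engineer would, in place of code of your own. Each camera call takes 0.05 s, during which the arm holds its last target. There are 200 camera calls.

TASK

Before the mosaic panel is set on its three spring mounts, find the one whose spring has gone soft: going along the row from the robot's left to its right, gently press each pad down about 5 mm with the fingertips and feel how hard it pushes back. Then push the hinged tag of the softest mount fully down flat, leave the other two tags up, and draw the hand clear. Leave the loose things on the bench where they stand and pick nothing up.

Things in the scene. Friction and masses are not known exactly. Their poses are not given: they have to be found in the camera images.
- mount_left: the spring mount at the robot's left (+y) end of the row, one of three alike bolted to the bench: cast-iron foot plate 140 x 70 x 8 mm, a grey cup of 54 mm diameter up to 30 mm height, out of which a coil spring carries the pad. Origin on the bench under the pad's axis, z up, x pointing along the foot plate towards the tag: the plate runs from x = -42 to +98 mm, y = +-35 mm
- pad_left (a point): centre of the top of that mount's round black rubber pad, 52 mm in diameter, 66 mm above the bench, as it is when not pressed (this point stays there when the pad goes down). The pad goes straight down, stop at 16 mm
- tag_left (a joint): angle of the left mount's hinged tag: 0 standing raised, 50 degrees above level, 0.87 rad folded down flat (stop). Friction hinge: it stays where it is left; turning it takes 0.03 N m, so 1.5 to 2 N straight down near its middle
- tagface_left (a point): middle of the upper face of the left mount's tag, an aluminium plate 44 long x 34 wide x 3 mm. Its hinge lies across the foot plate at x = 48, z = 13 mm in the mount's frame; the raised tag leans outward from there along the mount's +x, its free edge up to 47 mm high. This point is 24 mm from the hinge and moves with the tag. Pushed straight down anywhere 15 to 25 mm outward of the hinge it folds flat, its upper face then 14.5 mm above the bench
- mount_middle: the spring mount at the middle of the row, one of three alike bolted to the bench: cast-iron foot plate 140 x 70 x 8 mm, a grey cup of 54 mm diameter up to 30 mm height, out of which a coil spring carries the pad. Origin on the bench under the pad's axis, z up, x pointing along the foot plate towards the tag: the plate runs from x = -42 to +98 mm, y = +-35 mm
- pad_middle (a point): centre of the top of that mount's round black rubber pad, 52 mm in diameter, 66 mm above the bench, as it is when not pressed (this point stays there when the pad goes down). The pad goes straight down, stop at 16 mm
- tag_middle (a joint): angle of the middle mount's hinged tag: 0 standing raised, 50 degrees above level, 0.87 rad folded down flat (stop). Friction hinge: it stays where it is left; turning it takes 0.03 N m, so 1.5 to 2 N straight down near its middle
- tagface_middle (a point): middle of the upper face of the middle mount's tag, an aluminium plate 44 long x 34 wide x 3 mm. Its hinge lies across the foot plate at x = 48, z = 13 mm in the mount's frame; the raised tag leans outward from there along the mount's +x, its free edge up to 47 mm high. This point is 24 mm from the hinge and moves with the tag. Pushed straight down anywhere 15 to 25 mm outward of the hinge it folds flat, its upper face then 14.5 mm above the bench
- mount_right: the spring mount at the robot's right (-y) end of the row, one of three alike bolted to the bench: cast-iron foot plate 140 x 70 x 8 mm, a grey cup of 54 mm diameter up to 30 mm height, out of which a coil spring carries the pad. Origin on the bench under the pad's axis, z up, x pointing along the foot plate towards the tag: the plate runs from x = -42 to +98 mm, y = +-35 mm
- pad_right (a point): centre of the top of that mount's round black rubber pad, 52 mm in diameter, 66 mm above the bench, as it is when not pressed (this point stays there when the pad goes down). The pad goes straight down, stop at 16 mm
- tag_right (a joint): angle of the right mount's hinged tag: 0 standing raised, 50 degrees above level, 0.87 rad folded down flat (stop). Friction hinge: it stays where it is left; turning it takes 0.03 N m, so 1.5 to 2 N straight down near its middle
- tagface_right (a point): middle of the upper face of the right mount's tag, an aluminium plate 44 long x 34 wide x 3 mm. Its hinge lies across the foot plate at x = 48, z = 13 mm in the mount's frame; the raised tag leans outward from there along the mount's +x, its free edge up to 47 mm high. This point is 24 mm from the hinge and moves with the tag. Pushed straight down anywhere 15 to 25 mm outward of the hinge it folds flat, its upper face then 14.5 mm above the bench
- spring_1 (a joint): how far one of the three pads is pressed in: 0 up, stop at 0.016 m. Which mount this spring unit sits in changes and shows only when a pad is pressed. The three springs look the same, are linear with a little preload, and pressed in 5 mm take roughly 2, 5 and 7.5 N; full travel takes 6 to 20 N
- spring_2 (a joint): how far one of the three pads is pressed in: 0 up, stop at 0.016 m. Which mount this spring unit sits in changes and shows only when a pad is pressed. The three springs look the same, are linear with a little preload, and pressed in 5 mm take roughly 2, 5 and 7.5 N; full travel takes 6 to 20 N
- spring_3 (a joint): how far one of the three pads is pressed in: 0 up, stop at 0.016 m. Which mount this spring unit sits in changes and shows only when a pad is pressed. The three springs look the same, are linear with a little preload, and pressed in 5 mm take roughly 2, 5 and 7.5 N; full travel takes 6 to 20 N
- jar: small jar, blue cap, 40 mm diameter, 60 mm high, loose, between two mounts; origin under its centre
- loupe: black stand loupe, 40 mm diameter, 42 mm high, loose, between two mounts; origin under its centre
- brush: flat brush 200 mm long lying loose at the robot's left of the mounts; origin near its middle
- spatula: palette knife 215 mm long lying loose beyond the mounts; origin near its middle
- dish: white dish of loose-looking tesserae, 92 mm diameter, 28 mm high, beyond the mounts; origin under its centre
- fragment: mosaic fragment 60 x 90 x 22 mm lying loose beyond the mounts; origin under its centre
- camera: black camera, body 125 wide x 75 mm high with a lens, standing loose to the robot's right of the mounts; origin under its body
- flask: bottle with blue cap, 60 mm diameter, about 115 mm high, standing loose to the robot's left of the mounts; origin under its centre

How it is judged (in metres and radians):
On the way, in this order (a step that is already met when the one before it is completed fails the run):
1. the left mount's pad has been pressed in at least 3 mm with the fingers (((horizontal distance between spring_1 and mount_left below 0.03 m and value of joint spring_1 above 0.003 m and contact force between the fingers and spring_1 above 0.3 N) or (horizontal distance between spring_2 and mount_left below 0.03 m and value of joint spring_2 above 0.003 m and contact force between the fingers and spring_2 above 0.3 N) or (horizontal distance between spring_3 and mount_left below 0.03 m and value of joint spring_3 above 0.003 m and contact force between the fingers and spring_3 above 0.3 N))), for 0.1 s.
2. the middle mount's pad has been pressed in at least 3 mm with the fingers (((horizontal distance between spring_1 and mount_middle below 0.03 m and value of joint spring_1 above 0.003 m and contact force between the fingers and spring_1 above 0.3 N) or (horizontal distance between spring_2 and mount_middle below 0.03 m and value of joint spring_2 above 0.003 m and contact force between the fingers and spring_2 above 0.3 N) or (horizontal distance between spring_3 and mount_middle below 0.03 m and value of joint spring_3 above 0.003 m and contact force between the fingers and spring_3 above 0.3 N))), for 0.1 s.
3. the right mount's pad has been pressed in at least 3 mm with the fingers (((horizontal distance between spring_1 and mount_right below 0.03 m and value of joint spring_1 above 0.003 m and contact force between the fingers and spring_1 above 0.3 N) or (horizontal distance between spring_2 and mount_right below 0.03 m and value of joint spring_2 above 0.003 m and contact force between the fingers and spring_2 above 0.3 N) or (horizontal distance between spring_3 and mount_right below 0.03 m and value of joint spring_3 above 0.003 m and contact force between the fingers and spring_3 above 0.3 N))), for 0.1 s.
4. the softest mount's tag has been pushed down flat (((horizontal distance between spring_2 and mount_left below 0.03 m and value of joint tag_left above 0.8 rad) or (horizontal distance between spring_2 and mount_middle below 0.03 m and value of joint tag_middle above 0.8 rad) or (horizontal distance between spring_2 and mount_right below 0.03 m and value of joint tag_right above 0.8 rad))), for 0.2 s.
At the end, for the whole second after the job is handed in: The tag of the mount with the softest spring is folded flat (at least 0.80 of 0.87 rad), the other two tags are still up (under 0.30 rad), all pads have sprung back, and no loose thing has moved more than 30 mm (((horizontal distance between spring_2 and mount_left below 0.03 m and value of joint tag_left above 0.8 rad and value of joint each of tag_middle, tag_right below 0.3 rad) or (horizontal distance between spring_2 and mount_middle below 0.03 m and value of joint tag_middle above 0.8 rad and value of joint each of tag_left, tag_right below 0.3 rad) or (horizontal distance between spring_2 and mount_right below 0.03 m and value of joint tag_right above 0.8 rad and value of joint each of tag_left, tag_middle below 0.3 rad)) and value of joint each of spring_1, spring_2, spring_3 below 0.001 m and distance of each of jar, loupe, brush, spatula, dish, fragment, camera, flask from where it was at the start of the episode below 0.03 m); the robot touches nothing.
It fails at once if the tag of a mount that is not the softest is pushed down ((not (horizontal distance between spring_2 and mount_left below 0.03 m) and value of joint tag_left above 0.45 rad) or (not (horizontal distance between spring_2 and mount_middle below 0.03 m) and value of joint tag_middle above 0.45 rad) or (not (horizontal distance between spring_2 and mount_right below 0.03 m) and value of joint tag_right above 0.45 rad)).
It fails at once if a pad or a mount is pressed with more than 30 N (contact force between the fingers and spring_1 above 30 N or contact force between the fingers and spring_2 above 30 N or contact force between the fingers and spring_3 above 30 N or contact force between the fingers and mount_left above 30 N or contact force between the fingers and mount_middle above 30 N or contact force between the fingers and mount_right above 30 N).
It fails at once if a loose thing on the bench is lifted more than 10 mm (height (world z) of any of jar, loupe, brush, spatula, dish, fragment, camera, flask above 0.01 m).
It fails at once if a loose thing on the bench is moved more than 30 mm or knocked over (distance of any of jar, loupe, brush, spatula, dish, fragment, camera, flask from where it was at the start of the episode above 0.03 m or angle between any of jar, loupe, dish, camera, flask's own z axis and vertical above 0.4 rad).
It also fails if it takes over 54 s, if anything falls off the work surface, if the arm or the gripper's body presses on something with over 40 N, if the wrist force passes 120 N, or if a joint passes its speed limit or range.

## Working session

There is one attempt and no reset: what is moved stays moved. The work goes in short steps, Python scripts to look and compute and a shell command to move; the robot and the scene stay as the last step left them, time stands still between calls to the robot, and variables do not carry over. Pictures are saved under pics/ and viewed, at most 10 in all, crops included, and the job is handed in when it is done.

```bash
mkdir -p pics; ls
python3 - <<'E'
from rig import r,cams
import cv2
print(r.sense(), r.finger_overhang)
for n in("side","top"):
    f=cams.grab_frame(n);cv2.imwrite(f"pics/{n}0.png",f["image"][:,:,::-1])
    print({k:v for k,v in f.items() if k!="image"})
E
```

```text
pics
{'clock': 0.0, 'qpos': array([ 1.22256567e+00,  3.53650278e-01,  1.63410341e+00,  1.02795258e-05,
        1.15520086e+00, -2.39235181e-03]), 'qvel': array([-0.00115151,  0.00122346, -0.00046175, -0.00096207,  0.00044318,
        0.00022378]), 'joint_efforts': array([-1.34717287e-03, -6.05256200e+01, -3.42066371e+01, -4.64428820e-05,
        9.56946169e-03, -5.43084511e-08]), 'eef_pos': array([211.71099605, 587.59094931, 249.5734765 ]), 'tcp_rot': array([-3.14023078e+00, -1.26569368e-05,  2.79575019e+00]), 'contact_force': array([ 0.33464033, -0.20902029, -0.47626008]), 'wrist_torque': array([-0.01932027, -0.00553389,  0.034325  ]), 'grasp_force': 0.0, 'opening': 0.9974099111831561} 19.0
{'fx': 378.7922939070974, 'fy': 378.7922939070974, 'cx': 316.4244892126042, 'cy': 198.8000133808393, 'D': array([0.02858142, 0.        , 0.        , 0.        , 0.        ]), 'position': array([   0.70243118, -600.20684486,  639.48826035]), 'orientation': array([-2.14135849, -0.01719962, -0.73075499])}
{'fx': 472.14253347169125, 'fy': 472.14253347169125, 'cx': 325.4166715100389, 'cy': 207.11267943821812, 'D': array([-0.13681558,  0.        ,  0.        ,  0.        ,  0.        ]), 'position': array([ 439.95112326,   27.20806948, 1609.8216414 ]), 'orientation': array([-3.03982981, -0.01371966, -1.57539034])}
```

View pics/top0.png

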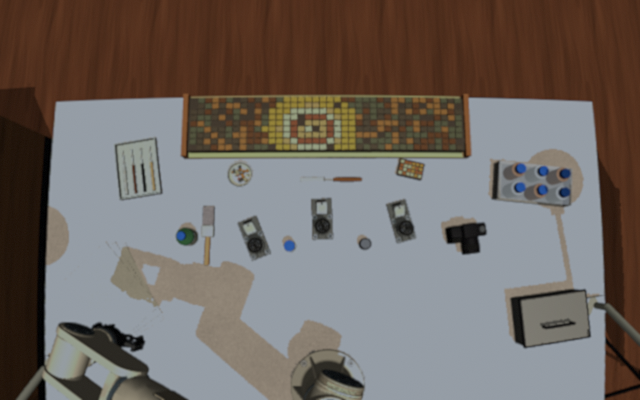

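View pics/side0.png

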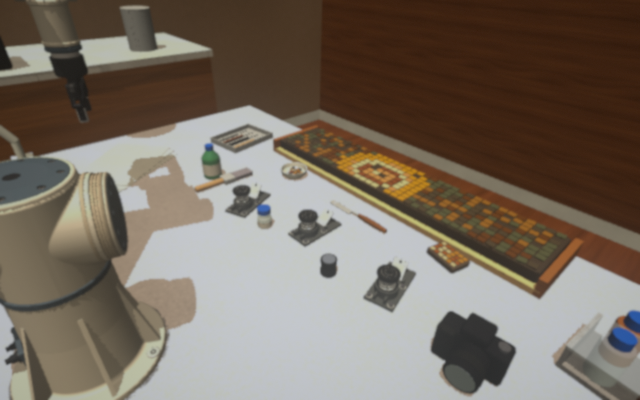

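The top view shows pads near px (255,243), (322,224) and (404,228), with raised tags on their up-image (+x) side. The jar is at (289,245) and the loupe at (364,243). The side view shows the pads near (242,191), (308,217) and (388,274).

```bash
cat > h.py <<'E'
import numpy as np,cv2
from scipy.spatial.transform import Rotation as R
def ray(f,px):
    K=np.array([[f["fx"],0,f["cx"]],[0,f["fy"],f["cy"]],[0,0,1]])
    n=cv2.undistortPoints(np.array(px,float).reshape(-1,1,2),K,f["D"]).reshape(-1,2)
    d=np.c_[n,np.ones(len(n))]@R.from_euler("xyz",f["orientation"]).as_matrix().T
    return np.array(f["position"]),d
def plane(f,px,z):
    o,d=ray(f,px); return o+d*((z-o[2])/d[:,2])[:,None]
E
python3 - <<'E'
from rig import cams
from h import *
f=cams.grab_frame("top");s=cams.grab_frame("side")
g=cv2.cvtColor(f["image"],cv2.COLOR_RGB2GRAY)
out=[]
for (u,v) in((255,238),(322,218),(402,221)):
    m=np.zeros_like(g);m[v-28:v+28,u-21:u+21]=1
    a=((g<115)&(m>0)).astype(np.uint8)
    a=cv2.morphologyEx(a,cv2.MORPH_CLOSE,np.ones((9,9)))
    c=max(cv2.findContours(a,0,2)[0],key=cv2.contourArea)
    rc=cv2.minAreaRect(c)
    P=plane(f,cv2.boxPoints(rc),6);ctr=P.mean(0)
    e=[P[1]-P[0],P[2]-P[1]];e=max(e,key=np.linalg.norm);e*=np.sign(e[0])
    yaw=np.arctan2(e[1],e[0]);L=[np.linalg.norm(P[1]-P[0]),np.linalg.norm(P[2]-P[1])]
    o=ctr-28*np.array([np.cos(yaw),np.sin(yaw),0])
    p=((g<45)&(m>0)).astype(np.uint8);p=cv2.morphologyEx(p,cv2.MORPH_OPEN,np.ones((5,5)))
    q=max(cv2.findContours(p,0,2)[0],key=cv2.contourArea);cc,rr=cv2.minEnclosingCircle(q)
    print("plate o",o[:2].round(1),"yaw",yaw.round(3),"L",np.round(L),"pad",plane(f,[cc],66)[0,:2].round(1),cc,rr)
c1=cv2.resize(f["image"][185:275,225:435],None,fx=3.8,fy=3.8,interpolation=cv2.INTER_CUBIC)
c2=cv2.resize(s["image"][170:310,210:430],None,fx=1.8,fy=1.8,interpolation=cv2.INTER_CUBIC)
w=np.zeros((c1.shape[0]+c2.shape[0],800,3),np.uint8);w[:c1.shape[0],:c1.shape[1]]=c1;w[c1.shape[0]:,:c2.shape[1]]=c2
cv2.imwrite("pics/crop.png",w[:,:,::-1])
E
```

```text
plate o [474.5 238.3] yaw 0.377 L [ 70. 139.] pad [476.5 235.1] (255.25341796875, 244.17123413085938) 7.5170512199401855
plate o [538.1  16.6] yaw 0.032 L [ 70. 138.] pad [546.9  23.3] (320.0, 222.5) 6.103377819061279
plate o [ 529.8 -261.3] yaw 0.26 L [ 72. 139.] pad [ 534.1 -268.3] (408.5, 226.0) 5.315173149108887
```

View pics/crop.png

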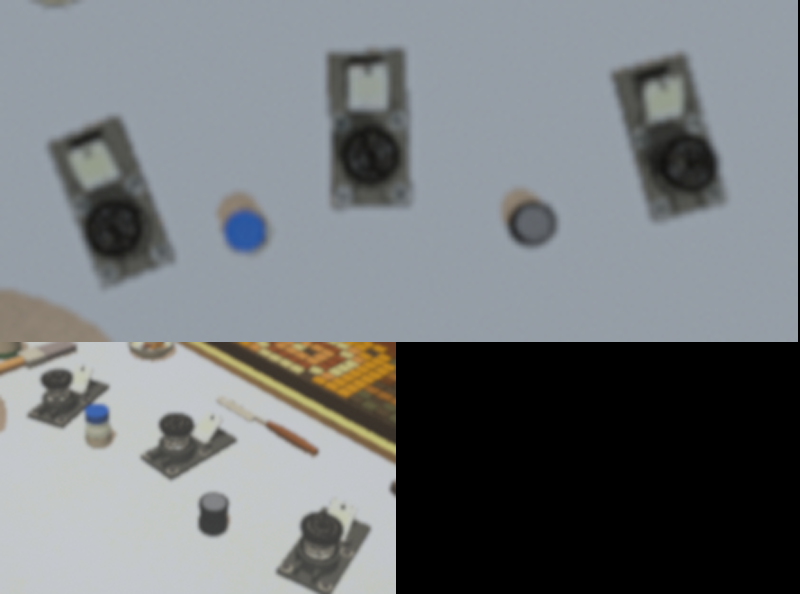

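The crop confirms three plates with tags raised. In full top-image pixels the pads are at about (255.3,245), (322.6,225.8) and (406.3,227.6). I'll triangulate against the side view.

```bash
cat > go.py <<'E'
# how far to a target: x y tipz(mm, shut tips) yaw(deg, optional) -> shift in tool axes in m, turn about tool z
import sys
from rig import r
from h import *
a=list(map(float,sys.argv[1:]));s=r.sense()
M=R.from_euler("xyz",s["tcp_rot"])
d=M.inv().apply(np.array([a[0],a[1],a[2]+r.finger_overhang])-s["eef_pos"])/1000
t=0
if len(a)>3:
    t=(s["tcp_rot"][2]-np.radians(a[3])+np.pi/2)%np.pi-np.pi/2
print("clock",round(s["clock"],2),"shift",d.round(4),"turn",round(t,3),"F",s["contact_force"].round(2),"pos",s["eef_pos"].round(1),"tilt",s["tcp_rot"].round(4))
E
python3 - <<'E'
from rig import cams
from h import *
f=cams.grab_frame("top");s=cams.grab_frame("side")
T=[(255.3,245),(322.6,225.8),(406.3,227.6)]
S=[(210+x/1.8,170+(y-342)/1.8) for x,y in((57,377),(177,424),(322,525))]
print(plane(f,T,66)[:,:2].round(1),plane(s,S,66)[:,:2].round(1))
E
python3 go.py 475 236 75
```

```text
[[ 473.8  234.9]
 [ 536.    14.8]
 [ 528.8 -260.9]] [[ 473.   236.2]
 [ 534.1   11.9]
 [ 529.3 -260.1]]
clock 0.3 shift [-0.3669 -0.2417  0.1562] turn 0 F [-0.33 -0.37  1.14] pos [211.8 587.9 250. ] tilt [-3.1411 -0.      2.7958]
```

```bash
python3 -m crank '[[-0.04,-0.026,0,0,0,0,1],[-0.08,-0.053,0,0,0,0,1],[-0.12,-0.079,0,0,0,0,1],[-0.16,-0.105,0,0,0,0,1],[-0.2,-0.132,0,0,0,0,1]]'
python3 -m crank '[[-0.04,-0.026,0,0,0,0,1],[-0.08,-0.053,0,0,0,0,1],[-0.12,-0.079,0.03,0,0,0,1],[-0.1665,-0.1095,0.06,0,0,0,1],[-0.1665,-0.1095,0.1,0,0,0,1]]'
python3 -m crank '[[0,0,0.02,0,0,0,1],[0,0,0.03,0,0,0,1],[0,0,0.03,0,0,0,1],[0,0,0.03,0,0,0,1]]'
python3 go.py 474 236.5 66
```

```text
clock: 0.8
eef_pos: [356.1, 394.5, 250.4]
tcp_rot: [3.141, 0.0, 2.796]
contact_force: [0.8, 0.7, 0.1]
opening: 0.14
grasp_force: 0.0
clock: 1.3
eef_pos: [478.3, 235.5, 154.1]
tcp_rot: [3.137, 0.005, 2.794]
contact_force: [0.9, 1.4, 0.4]
opening: 0.0
grasp_force: 0.0
clock: 1.7
eef_pos: [474.8, 237.9, 123.4]
tcp_rot: [3.141, 0.001, 2.797]
contact_force: [0.3, 0.8, 0.2]
opening: -0.0
grasp_force: 0.0
clock 1.7 shift [ 0.0003 -0.0016  0.0384] turn 0 F [0.33 0.76 0.22] pos [474.8 237.9 123.4] tilt [3.1407e+00 8.0000e-04 2.7965e+00]
```

```bash
python3 -m crank '[[0,-0.0015,0.015,0,0,0,1],[0,-0.0015,0.028,0,0,0,1],[0,-0.0015,0.032,0,0,0,1],[0,-0.0015,0.032,0,0,0,1],[0,-0.0015,0.032,0,0,0,1]]' |grep -E "eef|contact"
python3 -m crank '[[0,0,0,0,0,0,1],[0,0,0,0,0,0,1]]' |grep -E "eef|contact"
python3 -m crank '[[0,0,0.003,0,0,0,1],[0,0,0.006,0,0,0,1],[0,0,0.008,0,0,0,1],[0,0,0.008,0,0,0,1]]' |grep -E "eef|contact"
python3 -m crank '[[0,0,0.0015,0,0,0,1],[0,0,0.0025,0,0,0,1],[0,0,0.0025,0,0,0,1]]' |grep -E "eef|contact"
python3 go.py 474 236.5 66
```

```text
eef_pos: [474.1, 236.1, 90.9]
contact_force: [-0.2, -0.3, 0.0]
eef_pos: [474.1, 235.9, 90.9]
contact_force: [-0.5, 0.3, -0.4]
eef_pos: [473.9, 235.8, 82.2]
contact_force: [0.6, -0.0, 0.8]
eef_pos: [473.9, 235.7, 79.9]
contact_force: [0.6, -0.5, 1.8]
clock 3.1 shift [ 0.0001  0.0007 -0.0051] turn 0 F [ 0.59 -0.49  1.77] pos [473.9 235.7  79.9] tilt [3.1416e+00 1.0000e-04 2.7958e+00]
```

```bash
for i in 1 2 3 4; do python3 -m crank '[[0,0,0,0,0,0,1]]' |grep -E "eef|contact"; done
python3 -m crank '[[0,0,0.002,0,0,0,1],[0,0,0.003,0,0,0,1],[0,0,0.003,0,0,0,1]]' |grep -E "eef|contact"; for i in 1 2 3 4; do python3 -m crank '[[0,0,0,0,0,0,1]]' |grep -E "contact"; done
```

```text
eef_pos: [473.9, 235.8, 80.0]
contact_force: [0.1, -0.2, 2.4]
eef_pos: [473.9, 235.8, 80.0]
contact_force: [0.5, -0.1, 3.5]
eef_pos: [473.9, 235.8, 80.0]
contact_force: [0.4, -1.0, 2.7]
eef_pos: [473.9, 235.8, 80.0]
contact_force: [1.0, -0.8, 2.6]
eef_pos: [473.9, 235.8, 76.8]
contact_force: [0.5, -0.4, 3.3]
contact_force: [-0.4, -0.5, 2.8]
contact_force: [1.1, -0.3, 3.6]
contact_force: [0.0, -0.0, 2.4]
contact_force: [-0.3, 0.1, 3.1]
```

```bash
python3 -m crank '[[0,0,-0.02,0,0,0,1],[0,0,-0.05,0,0,0,1],[0,0,-0.05,0,0,0,1],[0,0,-0.05,0,0,0,1]]' |grep -E "clock|eef|contact"
python3 go.py 536 14.5 72
```

```text
clock: 4.6
eef_pos: [473.9, 235.8, 127.1]
contact_force: [0.5, -1.4, -0.2]
clock 4.6 shift [-0.1335 -0.1872  0.0361] turn 0 F [ 0.52 -1.4  -0.19] pos [473.9 235.8 127.1] tilt [3.1410e+00 5.0000e-04 2.7958e+00]
```

```bash
python3 -m crank '[[-0.028,-0.039,0,0,0,0,1],[-0.056,-0.078,0,0,0,0,1],[-0.084,-0.117,0,0,0,0,1],[-0.112,-0.157,0,0,0,0,1],[-0.1335,-0.187,0,0,0,0,1]]' >/dev/null
python3 -m crank '[[0,0,0,0,0,0,1],[0,0,0.015,0,0,0,1],[0,0,0.03,0,0,0,1],[0,0,0.036,0,0,0,1],[0,0,0.036,0,0,0,1]]' |grep -E "eef|contact"
for i in 1 2 3; do python3 -m crank '[[0,0,0,0,0,0,1]]' |grep -E "eef|contact"; done
python3 go.py 536 14.5 61
```

```text
eef_pos: [534.7, 15.1, 89.4]
contact_force: [-0.8, 0.2, -0.3]
eef_pos: [535.8, 15.0, 90.8]
contact_force: [0.1, 0.7, -0.2]
eef_pos: [536.4, 14.9, 91.4]
contact_force: [0.6, 0.2, -0.0]
eef_pos: [536.4, 14.8, 91.5]
contact_force: [0.5, 0.6, -0.1]
clock 5.9 shift [ 0.0003 -0.0004  0.0115] turn 0 F [ 0.48  0.62 -0.06] pos [536.4  14.8  91.5] tilt [3.1413e+00 9.0000e-04 2.7961e+00]
```

```bash
python3 -m crank '[[0,0,0.004,0,0,0,1],[0,0,0.008,0,0,0,1],[0,0,0.0115,0,0,0,1],[0,0,0.0115,0,0,0,1],[0,0,0.0115,0,0,0,1]]' |grep -E "eef|contact"
for i in 1 2 3 4; do python3 -m crank '[[0,0,0,0,0,0,1]]' |grep -E "eef|contact"; done
python3 -m crank '[[0,0,-0.02,0,0,0,1],[0,0,-0.05,0,0,0,1],[0,0,-0.05,0,0,0,1],[0,0,-0.05,0,0,0,1]]' |grep -E "clock|eef|contact"
python3 go.py 529.5 -260.5 72
```

```text
eef_pos: [536.5, 14.6, 79.7]
contact_force: [-1.0, 0.4, 7.6]
eef_pos: [536.5, 14.6, 79.8]
contact_force: [-1.2, -0.4, 7.9]
eef_pos: [536.5, 14.6, 79.8]
contact_force: [-0.9, 1.1, 8.4]
eef_pos: [536.5, 14.6, 79.8]
contact_force: [-0.6, 0.4, 7.8]
eef_pos: [536.5, 14.6, 79.8]
contact_force: [-0.8, 0.3, 7.7]
clock: 7.2
eef_pos: [536.3, 14.6, 129.6]
contact_force: [0.2, -1.0, -0.6]
clock 7.2 shift [-0.0868 -0.2611  0.0386] turn 0 F [ 0.16 -1.04 -0.57] pos [536.3  14.6 129.6] tilt [3.1412e+00 1.0000e-03 2.7957e+00]
```

Middle is the stiff one. On to the right mount.

```bash
python3 -m crank '[[-0.015,-0.044,0,0,0,0,1],[-0.03,-0.09,0,0,0,0,1],[-0.045,-0.135,0,0,0,0,1],[-0.06,-0.18,0,0,0,0,1],[-0.075,-0.226,0,0,0,0,1]]' >/dev/null
python3 -m crank '[[-0.012,-0.035,0,0,0,0,1],[-0.012,-0.035,0,0,0,0,1],[-0.012,-0.035,0.018,0,0,0,1],[-0.012,-0.035,0.036,0,0,0,1],[-0.012,-0.035,0.036,0,0,0,1]]' |grep -E "eef|contact"
for i in 1 2 3; do python3 -m crank '[[0,0,0,0,0,0,1]]' |grep -E "eef|contact"; done
python3 go.py 529.5 -260.5 61
```

```text
eef_pos: [527.1, -258.7, 90.2]
contact_force: [0.0, 0.7, -1.0]
eef_pos: [528.9, -259.5, 92.6]
contact_force: [0.5, 0.1, -0.5]
eef_pos: [529.8, -260.1, 93.9]
contact_force: [0.5, -0.2, -0.5]
eef_pos: [530.0, -260.4, 94.2]
contact_force: [-0.2, 0.9, -0.2]
clock 8.5 shift [ 0.0004 -0.0003  0.0142] turn 0 F [-0.2   0.9  -0.16] pos [ 530.  -260.4   94.2] tilt [-3.1414e+00  1.2000e-03  2.7962e+00]
```

```bash
python3 -m crank '[[0,0,0.005,0,0,0,1],[0,0,0.01,0,0,0,1],[0,0,0.014,0,0,0,1],[0,0,0.014,0,0,0,1],[0,0,0.014,0,0,0,1]]' |grep -E "eef|contact"
for i in 1 2 3 4; do python3 -m crank '[[0,0,0,0,0,0,1]]' |grep -E "eef|contact"; done
python3 -m crank '[[0,0,-0.02,0,0,0,1],[0,0,-0.055,0,0,0,1],[0,0,-0.055,0,0,0,1],[0,0,-0.055,0,0,0,1]]' |grep -E "clock|eef|contact"
python3 go.py 539.5 262 72 21.6
```

```text
eef_pos: [529.8, -260.6, 79.7]
contact_force: [0.3, 0.8, 5.7]
eef_pos: [529.8, -260.6, 79.8]
contact_force: [0.5, 0.8, 5.0]
eef_pos: [529.8, -260.6, 79.8]
contact_force: [0.2, 1.3, 4.3]
eef_pos: [529.8, -260.6, 79.8]
contact_force: [-0.1, 0.6, 5.0]
eef_pos: [529.8, -260.6, 79.8]
contact_force: [0.2, -0.5, 5.5]
clock: 9.8
eef_pos: [529.6, -260.6, 134.9]
contact_force: [0.2, 0.2, -1.1]
clock 9.8 shift [0.1679 0.495  0.0436] turn -0.723 F [ 0.15  0.18 -1.14] pos [ 529.6 -260.6  134.9] tilt [-3.1414e+00  1.1000e-03  2.7958e+00]
```

Forces at 5 mm are about 2.6 N left, 7.9 N middle and 5.1 N right, so the left mount is the softest. Next I'll move to its tag.

```bash
python3 -m crank '[[0.015,0.045,0,0,0,0,1],[0.03,0.09,0,0,0,0,1],[0.045,0.135,0,0,0,0,1],[0.06,0.18,0,0,0,0,1],[0.075,0.225,0,0,0,0,1]]' >/dev/null
python3 -m crank '[[0.015,0.045,0,0,0,0,1],[0.03,0.09,0,0,0,0,1],[0.045,0.135,0,0,0,0,1],[0.06,0.18,0,0,0,0,1],[0.075,0.225,0,0,0,0,1]]' >/dev/null
python3 -m crank '[[0.018,0.045,0,0,0,-0.14,1],[0.018,0.045,0,0,0,-0.28,1],[0.018,0.045,0,0,0,-0.42,1],[0.018,0.045,0,0,0,-0.56,1],[0.018,0.045,0,0,0,-0.7,1]]' |grep -E "eef|contact"
python3 -m crank '[[0,0,0,0,0,-0.02,1],[0,0,0,0,0,-0.02,1],[0,0,0,0,0,-0.02,1],[0,0,0,0,0,-0.02,1]]' |grep -E "eef|rot|contact"
python3 go.py 539 262 55 21.6
python3 - <<'E'
from rig import cams
from h import *
f=cams.grab_frame("top");s=cams.grab_frame("side")
k=lambda i:cv2.resize(i,None,fx=4,fy=4,interpolation=cv2.INTER_CUBIC)
cv2.imwrite("pics/c2.png",np.hstack([k(f["image"][190:280,210:300]),k(s["image"][140:230,200:300])])[:,:,::-1])
E
```

```text
eef_pos: [538.1, 261.9, 132.7]
contact_force: [1.2, -0.5, -0.1]
eef_pos: [539.0, 262.1, 134.2]
tcp_rot: [-3.142, -0.0, -2.769]
contact_force: [-1.4, 0.1, 0.5]
clock 11.7 shift [ 0.     -0.      0.0602] turn -0.005 F [-1.45  0.1   0.46] pos [539.  262.1 134.2] tilt [-3.1416e+00 -4.0000e-04 -2.7694e+00]
```

View pics/c2.png

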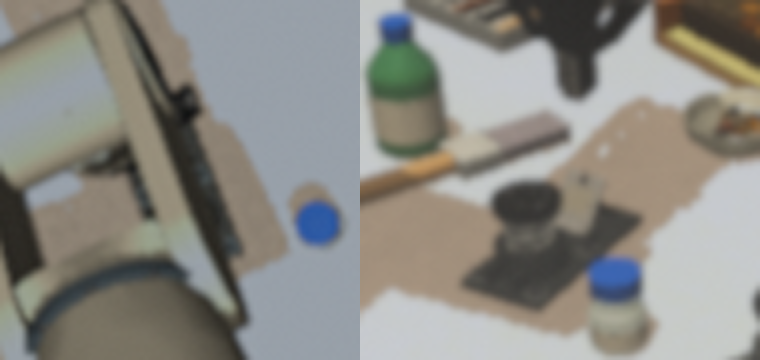

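In the side crop the shut fingers hang at (575,85), over the left mount's tag at (583,205). I'll push down in slow steps.

```bash
python3 -m crank '[[0,0,0.02,0,0,0,1],[0,0,0.04,0,0,0,1],[0,0,0.06,0,0,0,1],[0,0,0.063,0,0,0,1],[0,0,0.063,0,0,0,1]]' |grep -E "eef|contact"
python3 -m crank '[[0,0,0.006,0,0,0,1],[0,0,0.012,0,0,0,1],[0,0,0.018,0,0,0,1],[0,0,0.024,0,0,0,1],[0,0,0.028,0,0,0,1]]' |grep -E "eef|contact"
python3 -m crank '[[0,0,0.003,0,0,0,1],[0,0,0.003,0,0,0,1],[0,0,0.003,0,0,0,1]]' |grep -E "eef|contact"
python3 go.py 539 262 14.5
```

```text
eef_pos: [538.9, 262.0, 71.1]
contact_force: [0.6, 0.8, 0.1]
eef_pos: [538.7, 262.0, 42.7]
contact_force: [1.0, -0.3, 1.4]
eef_pos: [538.9, 262.1, 40.2]
contact_force: [0.5, -0.1, -1.0]
clock 13.1 shift [-0.     -0.0001  0.0067] turn 0 F [ 0.45 -0.09 -1.  ] pos [538.9 262.1  40.2] tilt [-3.1415e+00 -6.0000e-04 -2.7674e+00]
```

```bash
python3 -m crank '[[0,0,0.002,0,0,0,1],[0,0,0.004,0,0,0,1],[0,0,0.006,0,0,0,1],[0,0,0.006,0,0,0,1],[0,0,0.006,0,0,0,1]]' |grep -E "eef|contact"
python3 -m crank '[[0,0,0.0005,0,0,0,1],[0,0,0.001,0,0,0,1],[0,0,0.001,0,0,0,1]]' |grep -E "eef|contact"
```

```text
eef_pos: [538.9, 262.1, 34.3]
contact_force: [0.1, -0.1, -0.8]
eef_pos: [539.0, 262.1, 33.6]
contact_force: [-0.5, 0.2, 2.0]
```

```bash
for i in 1 2; do python3 -m crank '[[0,0,0.0005,0,0,0,1],[0,0,0.0005,0,0,0,1]]' |grep -E "eef|contact";done
```

```text
eef_pos: [539.0, 262.1, 33.4]
contact_force: [-2.7, -1.3, 7.7]
eef_pos: [539.0, 262.1, 33.3]
contact_force: [-4.0, -1.4, 12.6]
```

The tag is hard against its stop at the expected height (12.6 N). Now I'll lift the hand, draw it aside and check.

```bash
python3 -m crank '[[0,0,-0.01,0,0,0,1],[0,0,-0.04,0,0,0,1],[0,0,-0.08,0,0,0,1],[0,0,-0.12,0,0,0,1],[0,0,-0.16,0,0,0,1]]' |grep -E "eef|contact"
python3 -m crank '[[0.02,-0.04,-0.01,0,0,0,1],[0.04,-0.08,-0.02,0,0,0,1],[0.06,-0.12,-0.02,0,0,0,1],[0.08,-0.16,-0.02,0,0,0,1],[0.1,-0.2,-0.02,0,0,0,1]]' |grep -E "eef|contact"
python3 -m crank '[[0,0,0,0,0,0,1],[0,0,0,0,0,0,1],[0,0,0,0,0,0,1]]' |grep -E "clock|eef|contact"
python3 - <<'E'
from rig import cams
from h import *
f=cams.grab_frame("top");s=cams.grab_frame("side")
k=lambda i,a:cv2.resize(i,None,fx=a,fy=a,interpolation=cv2.INTER_CUBIC)
a=k(f["image"][180:280,165:435],2.9);b=k(s["image"][140:310,190:450],1.8)
w=np.zeros((a.shape[0]+b.shape[0],800,3),np.uint8);w[:a.shape[0],:a.shape[1]]=a;w[a.shape[0]:,:b.shape[1]]=b
cv2.imwrite("pics/c3.png",w[:600,:,::-1])
E
```

```text
eef_pos: [539.0, 262.1, 194.2]
contact_force: [0.1, -0.5, -0.6]
eef_pos: [518.9, 37.9, 213.0]
contact_force: [0.4, -0.0, 0.3]
clock: 15.6
eef_pos: [519.4, 40.1, 212.6]
contact_force: [-0.6, 0.4, 0.6]
```

View pics/c3.png

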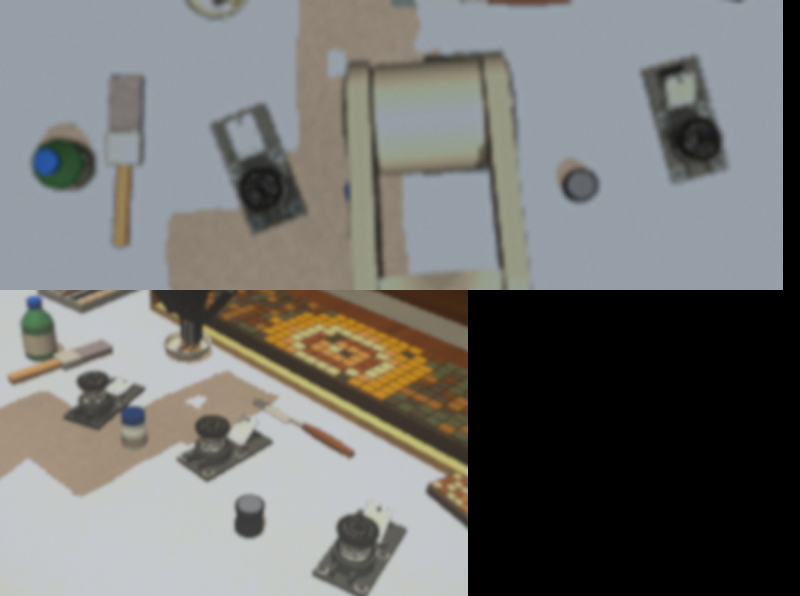

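The left tag lies flat (top crop (242,135), side crop (120,388)). The middle and right tags are still up in the side crop at (243,430) and (377,515), and all the loose things in view stand where they were.

```bash
python3 -c "
from rig import sign_off
print(sign_off())"
```

```text
the job is handed in; nothing more can be done
None
```

The left mount is the soft one (about 2.6 N at 5 mm, against 7.9 N middle and 5.1 N right); its tag is pushed flat, the other two are still up, the hand is clear, and the job is handed in (no verdict was returned).

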